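# Lengthen the red-footed seat leg by one hole

### The job

Two telescoping seat legs are held in small vices on the welding bench. Lengthen the leg with the red foot by exactly one hole: pinch its sprung orange button in and slide the grey outer tube away from its vice until the button pops out again in the next hole, then let go. Leave the leg with the black foot as it is.

Things in the scene. Friction and masses are not known exactly. Their poses are not given: they have to be found in the camera images.
- red_grip (a point): On the red-footed leg's centre line, 75 mm above the bench, level with its button; does not move as the leg slides. x: along the leg to the vice, y: level, out through the button, z: up. Grey outer tube 38 mm square, from -140 (red foot, 46 mm square, 35 long) to +100 mm in x at the start. Vice 115 mm high, from +140 mm. Rubber jaws let the leg give 8 mm sideways, 0.5 N/mm.
- red_leg (a joint): How far the red-footed leg's grey outer tube is slid out, away from the vice (along -x of red_grip), m: about 0 at the start, 0.040 with the button in the next hole, 0.080 in the one after. Locked while the button is out. With it pinched flush, a pull of 10 to 15 N (grip about 30 N) slips its round head under the hole's edge; then friction is 2 to 3 N. In the next hole it springs out and locks by itself.
- red_button (a joint): Press of the red-footed leg's orange button, m: 0 out, 0.008 flush with the tube, 0.010 under its wall; spring 4 to 7 N. Round head 16 mm wide, 8 mm proud of the tube's +y face, in one of a row of 18 mm square holes 40 mm apart (white ticks on top of the tube mark them). Fingers closed from above across the tube at red_grip push it flush and grip the 38 mm tube at once.
- black_leg (a joint): As red_leg, for the other leg, identical but for its black foot; about 0 at the start, to be left so.

How it is judged:
By the outcome, as a careful person would: the job done as asked, in the order asked, and still so for the second after the job is handed in, with the robot touching nothing.
It also fails if it takes over 32 s, if anything falls off the work surface, if the arm or the gripper's body presses on something with over 40 N, if the wrist force passes 120 N, or if a joint passes its speed limit or range.

### The arm

A 7-joint arm with a two-finger parallel gripper is mounted at the origin on the work surface. World frame = base frame: x ahead of the robot, y to its left, z up, the work surface at z = 0. Lengths are in m, angles in rad, forces in N, time in s.
With the tool pointing down it reaches from about 0.375 to 0.925 m from the base axis. Payload 3.1 kg.
Tool frame: the origin (TCP) lies between the finger pads; the fingertips stand 19 mm ahead of it and the grasp point (between the pads) is the TCP; z points along the fingers, y is the direction in which the jaws open and shut (so a half turn about z gives the same grasp; the last joint's range is limited). The gripper opens to 85 mm and grips with 20 to 120 N. Pads are 22 mm wide; open, the fingers measure 114 mm over their backs; the gripper's body (76 mm by 85 mm) begins 54 mm behind the grasp point. The pads swing forward as they close: fully open they stand 13 mm farther back than shut.
Start: joints at [1.092, 0.383, 0.044, 1.598, -0.018, 1.161, -0.05], TCP at [0.242, -0.603, 0.25] pointing down, gripper open.
Joint ranges: [-2.61, 2.61], [-0.41, 2.15], [-1.48, 1.57], [0, 2.5], [-1.57, 4.71], [0.05, 1.97], [-2.85, 2.85]. Speed limits (rad/s): [2.79, 2.79, 3.14, 3.14, 3.14, 3.14, 3.14].

### API

Orientations are given as a unit quaternion [x, y, z, w].
In Python, from bench import move_ptp, movel, move_j, move_gripper, pause, inverse_kinematics, read_camera, camera_params, MotionError, sign_off, look_for, tip_of, read_time_s, read_qpos, read_joint_vel, read_effort, read_eef_pos, read_tcp_rot, read_ft_force, read_ft_torque, read_finger_gap gives the robot as it stands. Calls block until the motion is done:
- move_ptp(position, orientation): joint-space move of the TCP to a pose.
- movel(position, orientation=None, speed=0.15): straight line of the TCP; orientation=None keeps the orientation; speed is the mean speed in m/s.
- move_j(angles): joint-space move.
- move_gripper(opening, effort=None): finger opening in m; effort is the grip in N (None keeps the last); returns when the fingers have stopped.
- pause(seconds).
- inverse_kinematics(position, orientation): joint angles nearest the present ones, or None.
- read_camera(name): name is "scene" or "side" or "wrist"; returns the picture (480x640x3 uint8, red, green, blue); there is no depth.
- camera_params(name): a dict with "K" (3x3 intrinsics, pixels), "dist_coeffs" ([k1, k2, p1, p2, k3] as OpenCV has them; the pictures are not rectified), "camera_from_world" (4x4, takes a point from world to camera coordinates). Camera axes: x right, y down, z forward; pixel columns grow to the right and rows downward; lengths in m; the calibration is good to about 2 mm. A picture is of the moment at which its call begins: read the wrist's pose just before it. camera_params takes no time and is no camera call; for the wrist camera it gives the pose at the moment of the call.
A pose or a line that the arm cannot do raises MotionError and nothing moves.
- sign_off(): hands the job in, once; it reports no verdict.
Trained networks look in the newest picture that a camera, given by its name, has taken for a name from the list of things; names that differ only in an ending like _2 or _b are one class to them, and where a whole thing is asked for, a point or a joint stands for the part that bears it (a point fixed in the world has none). Each returns a list of dicts, best first, with "confidence" (0 to 1); they miss things now and then, are a little off and sometimes report something else, mostly with a low value. They report only what shows in the picture. A call takes as long as a camera call.
- look_for(camera, name): "at" ([column, row] in pixels, amid what is visible of it).
- tip_of(camera, name): "at" ([column, row] in pixels: a listed point, or the origin of a listed thing).
Readings, each from a call of its own:
- read_time_s(): time.
- read_qpos(): joint angles.
- read_joint_vel(): joint speeds.
- read_effort(): joint torques, N m.
- read_eef_pos(): TCP position.
- read_tcp_rot(): TCP orientation.
- read_ft_force(): force on the tool from outside, world axes, zero at the start.
- read_ft_torque(): the same for the moment, N m.
- read_finger_gap(): finger opening in m.
Only numpy, scipy, OpenCV 4.12 (cv2) and the standard library are available. Lean on these libraries where they do the work, as an engineer would, in place of code of your own. Each camera call takes 0.05 s, during which the arm holds its last target.

## Working session

There is one attempt and no reset: what is moved stays moved. The work goes in short steps, each a Python script; the robot and the scene stay as the last script left them, time stands still between calls to the robot, and variables do not carry over. Pictures are saved under pics/ and viewed, and the job is handed in when it is done.

```bash
ls; mkdir -p pics; python3 - <<'E'
from bench import *
import cv2
for n in ["scene","side","wrist"]:
    im=read_camera(n); cv2.imwrite(f"pics/{n}0.png",im[:,:,::-1])
    for o in ["red_grip","red_button","red_leg","black_leg"]:
        print(n,o,[(d["at"],round(d["confidence"],2)) for d in tip_of(n,o)],[(d["at"],round(d["confidence"],2)) for d in look_for(n,o)])
print(read_time_s(),read_eef_pos(),read_tcp_rot())
E
```

```text
pics
scene red_grip [([360.3, 308.7], 0.63)] [([344.0, 311.0], 0.6)]Traceback (most recent call last):
  File "<stdin>", line 6, in <module>
ValueError: it knows: red_grip
```

```bash
python3 - <<'E'
from bench import *
import cv2
for n in ["scene","side","wrist"]:
    im=read_camera(n); cv2.imwrite(f"pics/{n}0.png",im[:,:,::-1])
    for o in ["red_grip"]:
        print(n,o,[(d["at"],round(d["confidence"],2)) for d in tip_of(n,o)],[(d["at"],round(d["confidence"],2)) for d in look_for(n,o)])
print(read_time_s(),read_eef_pos(),read_tcp_rot())
E
```

```text
scene red_grip [([361.2, 308.3], 0.93)] [([340.9, 311.2], 0.56)]
side red_grip [([343.6, 187.8], 0.55)] [([344.8, 189.5], 0.86)]
wrist red_grip [] []
0.6 [ 0.24163979 -0.60344364  0.25029337] [9.81919340e-01 1.89299783e-01 2.76799484e-05 2.26970050e-05]
```

View pics/scene0.png

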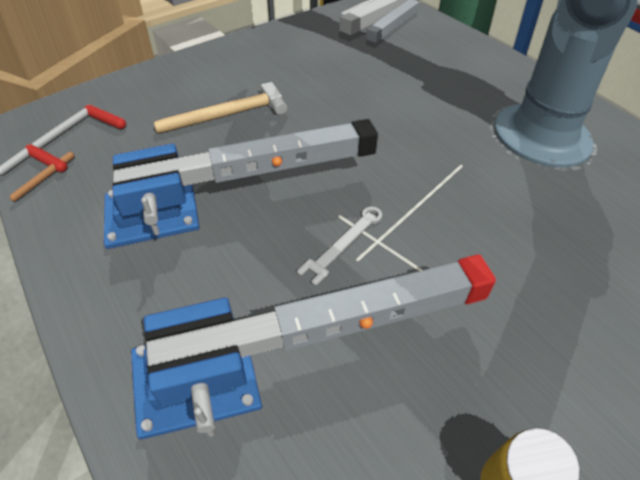

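View pics/side0.png

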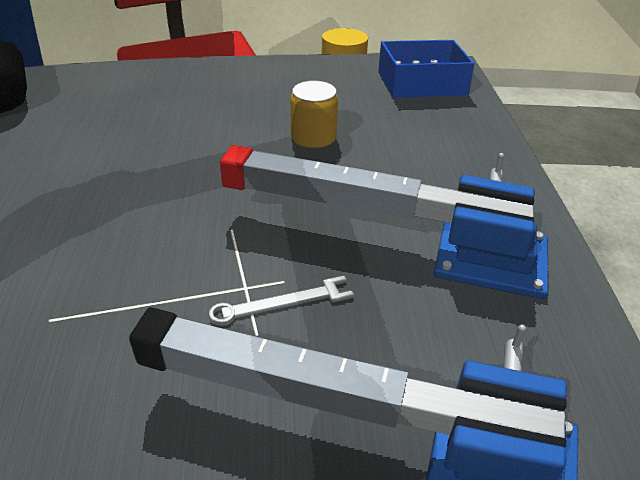

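View pics/wrist0.png

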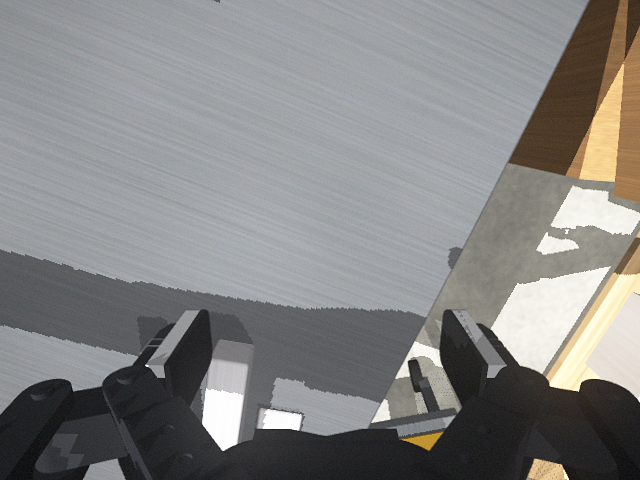

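The scene view shows the red leg's button at about (366,322) and its foot at (476,278). The side view shows the foot at (235,167) and the ticks on top. I'll zoom in to measure the axis.

```bash
python3 - <<'E'
import cv2
a=cv2.imread("pics/scene0.png")[240:370,260:500]; b=cv2.imread("pics/side0.png")[135:225,215:435]
cv2.imwrite("pics/za.png",cv2.resize(a,None,fx=3.3,fy=3.3,interpolation=cv2.INTER_CUBIC))
cv2.imwrite("pics/zb.png",cv2.resize(b,None,fx=3.6,fy=3.6,interpolation=cv2.INTER_CUBIC))
E
```

```text
(no output)
```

View pics/za.png

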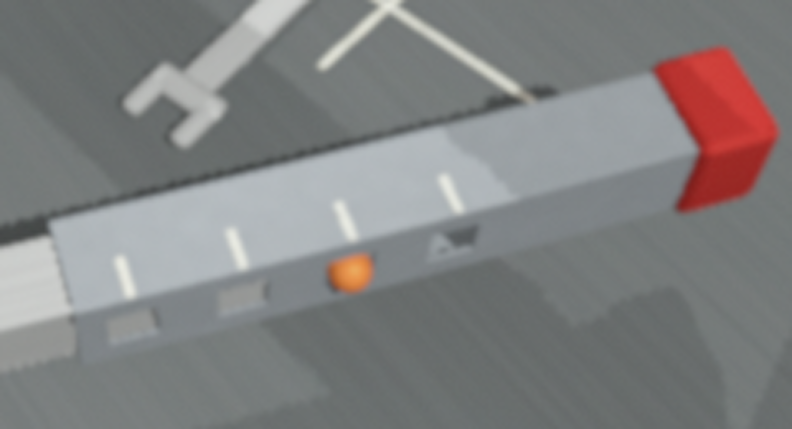

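View pics/zb.png

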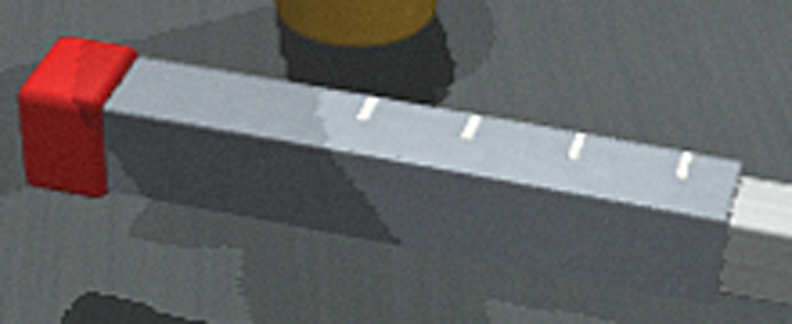

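```bash
cat > fit.py <<'E'
from bench import *
import numpy as np, cv2
from scipy.optimize import least_squares
def proj(n,P):
    c=camera_params(n); T=np.array(c["camera_from_world"]); 
    return cv2.projectPoints(np.array(P,float),cv2.Rodrigues(T[:3,:3])[0],T[:3,3],np.array(c["K"],float),np.array(c["dist_coeffs"],float))[0][:,0]
S=np.array([(440,178),(460,212),(338,203),(352,240),(230,230),(243,268),(118,256),(130,296),(50,218),(75,312),(698,150)])/3.3+[260,240]-0.35
S=np.vstack([S,[366.5,322.5]])
D=np.array([(363,118),(375,98),(468,137),(477,117),(573,157),(581,134),(682,177),(688,153),(728,218),(742,160),(108,108),(135,57)])/3.6+[215,135]-0.35
def loc(p):
    x,y,yaw,t0,t1=p[:5]
    tick=[]
    for k in(-.04,0,.04,.08): tick+= [(k,t0,.019),(k,t1,.019)]
    ls=tick+[(.1,-.019,.019),(.1,.019,.019),(-.105,.019,.019),(0,.023,0)]
    ld=tick+[(.1,-.019,.019),(.1,.019,.019),(-.105,-.019,.019),(-.105,.019,.019)]
    R=np.array([[np.cos(yaw),-np.sin(yaw),0],[np.sin(yaw),np.cos(yaw),0],[0,0,1]])
    f=lambda l:np.array(l)@R.T+[x,y,p[5]]
    return f(ls),f(ld)
def res(p):
    a,b=loc(p); return np.r_[(proj("scene",a)-S).ravel(),(proj("side",b)-D).ravel(),(p[5]-.075)/.002]
best=None
for yaw in np.arange(-3,3.2,.7):
    for x0 in((.5,0),(.6,.3),(.6,-.3),(0,.6),(0,-.6)):
        try:r=least_squares(res,[*x0,yaw,0,.012,.075],loss='soft_l1')
        except Exception: continue
        if best is None or r.cost<best.cost:best=r
if __name__=="__main__":
    print(best.cost,best.x.round(4)); e=best.fun[:-1].reshape(-1,2).round(1);print(e.tolist())
    print(proj("scene",[[*best.x[:2],.075]]),proj("side",[[*best.x[:2],.075]]))
E
python3 fit.py
```

```text
73.65243460464202 [ 0.589   0.131  -0.3378  0.003   0.0187  0.0753]
[[1.1, -0.9], [0.1, -0.5], [0.3, -0.4], [0.7, -0.6], [0.4, -0.3], [0.5, -0.5], [0.8, 0.2], [0.7, -0.3], [-0.0, 0.1], [0.1, -0.5], [-22.1, 5.3], [0.4, 0.9], [0.0, 0.2], [-0.1, -0.4], [-0.1, 0.1], [0.3, -0.7], [0.4, -0.2], [0.6, -0.3], [0.2, -0.3], [0.5, -0.2], [-0.0, 0.8], [0.5, 0.4], [19.4, 3.7], [21.4, 3.1]]
[[360.4537096  307.59123198]] [[343.39832718 185.89104376]]
```

The fit is sub-pixel except for the two foot-edge points. The foot extends beyond -140, so my assumption about its edge was wrong, and I'll correct it. Then I'll move above the leg and check with the wrist camera.

```bash
sed -i 's/-\.105/-.14/g' fit.py; cat > go.py <<'E'
from fit import *
p=best.x; a=(p[2]+np.pi/2)%np.pi-np.pi/2
q=[np.cos(a/2),np.sin(a/2),0,0]
ux=np.array([np.cos(p[2]),np.sin(p[2]),0])
g=np.array([p[0],p[1],.072])
E
python3 - <<'E'
from go import *
print(best.cost,p.round(4),q,abs(best.fun).max())
for P in [(g+[0,0,.13]),g,g-.04*ux]: print(np.round(inverse_kinematics(P.tolist(),q),3))
move_ptp((g+[0,0,.13]).tolist(),q)
print(read_qpos(),read_eef_pos(),read_time_s(),read_finger_gap())
im=read_camera("wrist")
for h in [(0,0,.019),(.1,.019,.019),(.1,-.019,.019),(0,.023,0),(-.14,.019,.019),(-.14,-.019,.019)]:
    R=np.array([[np.cos(p[2]),-np.sin(p[2]),0],[np.sin(p[2]),np.cos(p[2]),0],[0,0,1]])
    u=proj("wrist",[R@h+[p[0],p[1],.075]])[0]; print(u)
    if abs(u).max()<2000: cv2.circle(im,(int(u[0]),int(u[1])),3,(0,255,0),1)
cv2.imwrite("pics/w1.png",im[:,:,::-1])
E
```

```text
11.949452802620046 [ 0.5895  0.1311 -0.3406  0.0027  0.0184  0.0748] [np.float64(0.9855381699724383), np.float64(-0.16945357926989127), 0, 0] 4.621424419090573
[ 0.21   0.414 -0.615  1.733  0.267  1.079 -2.404]
[ 0.087  0.558 -0.466  1.814  0.323  0.845 -2.446]
[ 0.098  0.516 -0.515  1.895  0.339  0.817 -2.508]
[ 0.21080148  0.41430412 -0.61408106  1.73266052  0.2669611   1.07923264
 -2.40406594] [0.58986931 0.12976722 0.20191215] 3.4667 0.08533439511670904
[323.18877668 247.88236511]
[287.80107311  73.60766505]
[357.32292121  73.45727884]
[288.59893283 239.22077065]
[297.72075259 431.60095547]
[350.06459833 431.50652343]
```

View pics/w1.png

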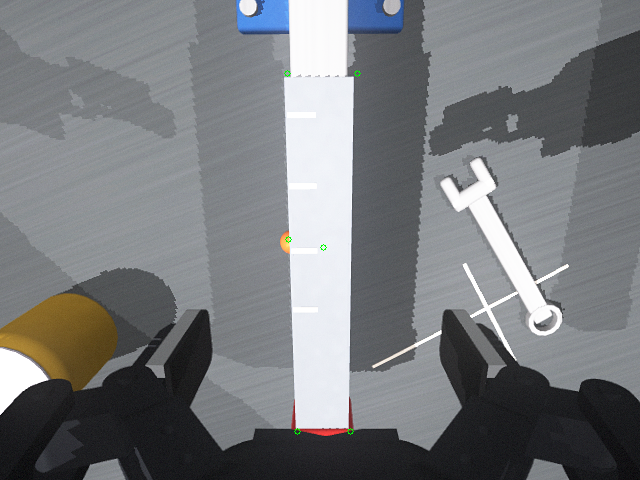

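The wrist picture agrees with the fit to about 1–2 mm: tick at (303,251), button at (287,242), predicted (288,239). The can and spanner are clear of the fingers. I'll descend with a small correction and then pinch.

```bash
cat >> go.py <<'E'
uy=np.array([-ux[1],ux[0],0])
g=g-.0007*ux+.0008*uy
E
python3 - <<'E'
from go import *
movel(g.tolist(),q,speed=.08)
print(read_eef_pos()-g,read_ft_force())
move_gripper(.03,40)
print(read_finger_gap(),read_ft_force(),read_eef_pos()-g,read_time_s())
for n in("scene","wrist"):
    cv2.imwrite(f"pics/{n}2.png",read_camera(n)[:,:,::-1])
E
```

```text
[0.00048113 0.00011792 0.00060329] [-0.01554405 -0.32177898  0.13749011]
0.037472733875928976 [-0.13488557  0.21503997  4.98920851] [0.00081224 0.00060848 0.00131193] 5.7833
```

View pics/scene2.png

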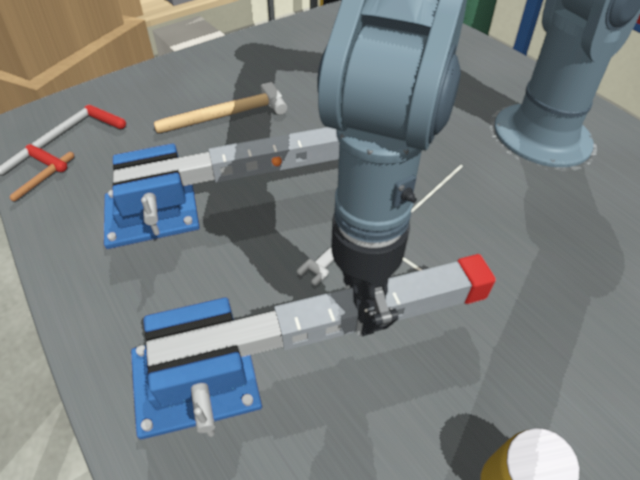

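View pics/wrist2.png

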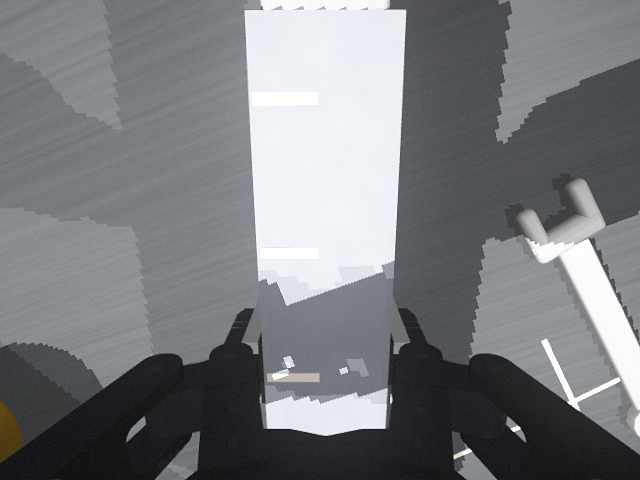

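The gap is 37.5 mm, so the tube is gripped, the button is flush, and the button tick at (293,377) lies between the pads. I'll pull in stages and read the force along the way.

```bash
python3 - <<'E'
from go import *
s=read_eef_pos()
for d in (.004,.008,.012,.02,.03):
    movel((g-d*ux).tolist(),q,speed=.025)
    e=read_eef_pos()-s; F=read_ft_force()
    print(d,"moved",(-e@ux*1000).round(1),(e@uy*1000).round(1),"F",(F@ux).round(1),(F@uy).round(1),F[2].round(1),read_finger_gap())
    if abs(F@ux)>35: break
print(read_time_s())
cv2.imwrite(f"pics/wrist3.png",read_camera("wrist")[:,:,::-1])
cv2.imwrite(f"pics/scene3.png",read_camera("scene")[:,:,::-1])
E
```

```text
0.004 moved 1.6 -0.8 F 4.9 0.7 3.2 0.03773050364116303
0.008 moved 5.8 -0.6 F 5.0 0.8 3.1 0.03757630991856529
0.012 moved 6.6 -1.4 F 10.1 0.6 0.2 0.037230510713316574
0.02 moved 16.9 -0.6 F 6.0 0.2 2.1 0.037821437511255496
0.03 moved 27.1 -0.5 F 5.8 0.7 3.6 0.03764969662375148
7.825
```

View pics/wrist3.png

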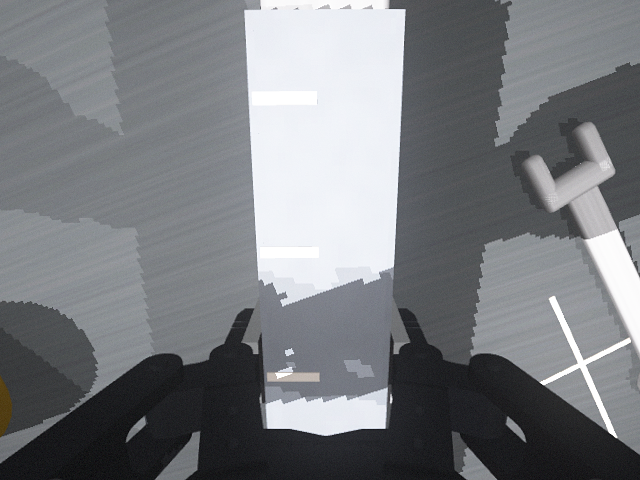

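View pics/scene3.png

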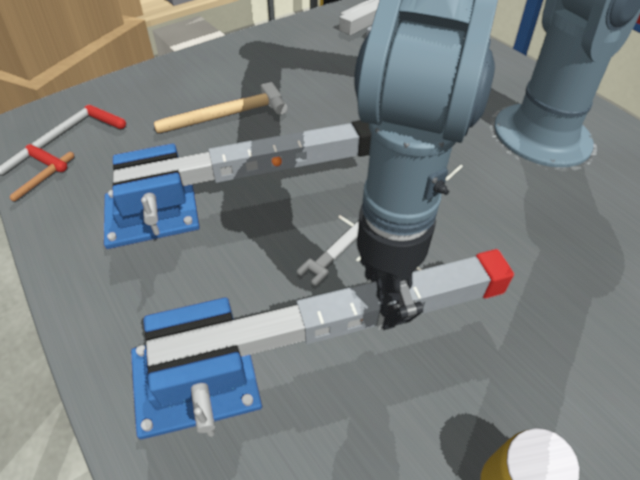

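The tube moved with the grip: the ticks haven't shifted in the wrist view, and the foot went from (476,278) to (495,273). It has slid about 27 mm. I'll go on to the lock slowly.

```bash
python3 - <<'E'
from go import *
for d in (.036,.039,.041,.043,.045,.047):
    movel((g-d*ux).tolist(),q,speed=.025)
    e=read_eef_pos()-g; F=read_ft_force()
    print(d,"at",(-e@ux*1000).round(1),"F",(F@ux).round(1),(F@uy).round(1),F[2].round(1),read_finger_gap())
    if abs(F@ux)>18: break
print(read_time_s())
cv2.imwrite(f"pics/wrist4.png",read_camera("wrist")[:,:,::-1])
cv2.imwrite(f"pics/scene4.png",read_camera("scene")[:,:,::-1])
E
```

```text
0.036 at 35.7 F -1.4 0.1 7.9 0.03762467612038776
0.039 at 38.6 F 0.4 0.7 5.8 0.037608779962573474
0.041 at 40.2 F 1.5 -0.1 6.0 0.03716321813003482
0.043 at 41.2 F 2.9 0.1 6.4 0.03752350745244965
0.045 at 41.6 F 7.0 0.2 3.4 0.03743315544759039
0.047 at 41.9 F 9.5 1.2 2.1 0.03742777056972452
9.5833
```

View pics/scene4.png

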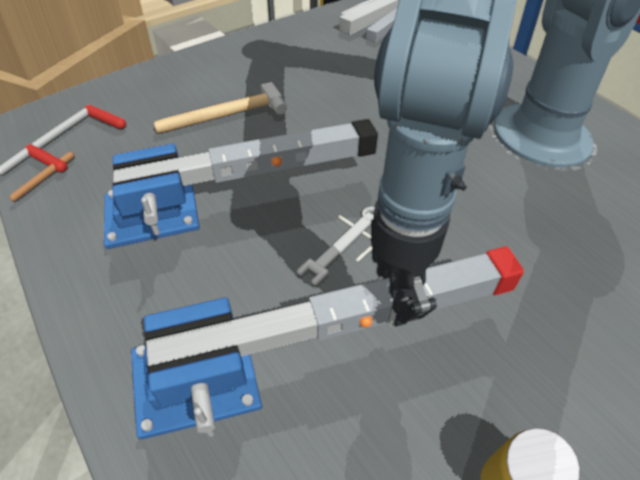

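View pics/wrist4.png

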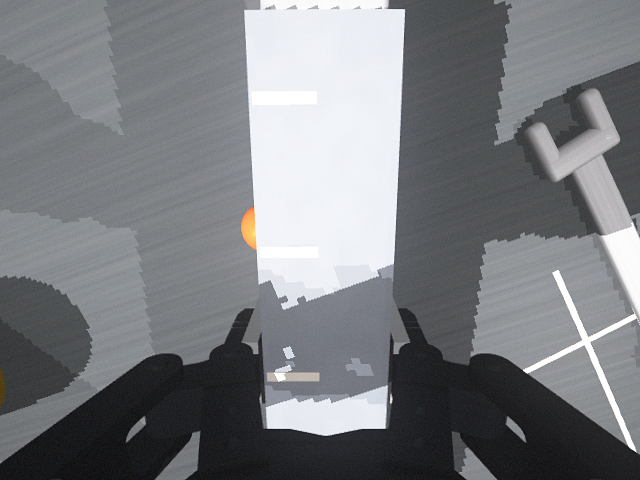

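The button has popped out in the next hole, at (366,322) in the scene view and (250,228) in the wrist view, and the force is rising against the lock. I'll relax the pull, let go and retreat.

```bash
python3 - <<'E'
from go import *
movel((g-.042*ux).tolist(),q,speed=.03)
print(read_ft_force())
move_gripper(.085)
print(read_finger_gap(),read_ft_force())
t=g-.0415*ux
movel((t+[0,0,.13]).tolist(),q,speed=.12)
cv2.imwrite(f"pics/wrist5.png",read_camera("wrist")[:,:,::-1])
print(read_ft_force(),read_time_s())
move_j([1.092, 0.383, 0.044, 1.598, -0.018, 1.161, -0.05])
cv2.imwrite(f"pics/scene5.png",read_camera("scene")[:,:,::-1])
cv2.imwrite(f"pics/side5.png",read_camera("side")[:,:,::-1]);print(read_time_s())
a=cv2.absdiff(cv2.imread("pics/scene0.png"),cv2.imread("pics/scene5.png"))[100:245,90:390].max(2)
print("black leg region diff",(a>40).sum())
E
```

```text
[ 2.27372876 -0.67393259  6.64208503]
0.08465552789243899 [ 0.0676475   0.64868826 -0.16682537]
[-0.70722739  0.50713311  0.11518277] 11.8083
14.7667
black leg region diff 0
```

View pics/scene5.png

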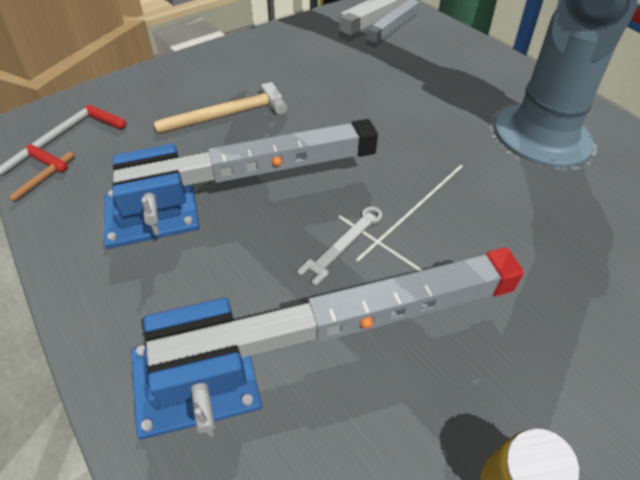

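View pics/wrist5.png

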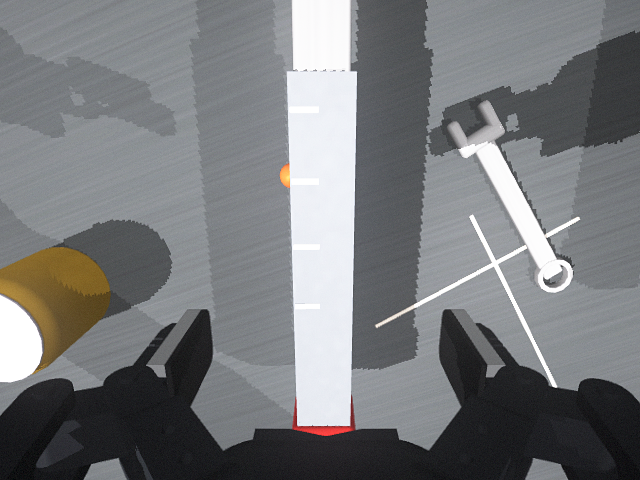

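The button stands out at (366,322) with one free hole left on the vice side, where there were two, and two on the foot side. That is exactly one hole further out. The black leg looks unchanged.

```bash
python3 -c "
from bench import *
sign_off()"
```

```text
the job is handed in; nothing more can be done
```

The red-footed leg is now exactly one hole longer, and I handed the job in at about 14.8 s of the 32 s allowed.

I pinched the button flush with a 40 N grip and slid the outer tube about 41 mm, until the button sprang out and the pull started to rise. Then I eased off, opened the gripper and drove the arm back to its start pose.

- **Red leg:** the final scene picture shows the button out in the next hole. One free hole is left on the vice side, where there were two. I measured the slide at the gripper (41–42 mm, including a little give in the arm and grip), so the 40 mm step comes from the hole count, not a direct reading.
- **Black leg:** its area in the scene picture shows no visible change from before to after.
- **Forces:** the highest pull I read was about 10 N. I read it only between moves, so a short peak could have been higher.
- **One disagreement:** my first position fit was about 20 pixels off at the red foot, because I had put the foot's edge in the wrong place. I corrected that before moving near the leg. The wrist camera then agreed to 1–2 mm.

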